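Hold a tube carrier out over the code reader

ROBOT

A 6-joint arm with a two-finger parallel gripper is mounted at the origin on the work surface. World frame = base frame: x ahead of the robot, y to its left, z up, the work surface at z = 0. Lengths are in m, angles in rad, forces in N, time in s.
With the tool pointing down it reaches from about 0.375 to 0.9 m from the base axis. Payload 3.1 kg.
Tool frame: the origin (TCP) lies at the very end of the fingers, on their centre line; the grasp point (between the pads) lies 19 mm behind it (manip.pinch_z is the distance from the TCP to the grasp point, in m); z points along the fingers, y is the line along which they close (so a half turn about z gives the same grasp; the last joint's range is limited). The gripper opens to 85 mm and grips with 20 to 120 N. Pads are 22 mm wide; open, the fingers measure 114 mm over their backs; the gripper's body (76 mm by 85 mm) begins 54 mm behind the grasp point. The pads swing forward as they close: fully open they stand 13 mm farther back than shut.
Start: joints at [-0.178, 0.527, 1.433, -0, 1.181, -0.178], TCP at [0.625, 0, 0.231] pointing down, gripper open.
Joint ranges: [-3.08, 3.08], [-0.75, 2.2], [0.22, 2.44], [-1.43, 4.57], [0, 2.65], [-2.85, 2.85]. Speed limits (rad/s): [2.79, 2.79, 3.14, 3.14, 3.14, 3.14].

INTERFACE

Orientations are given as a unit quaternion [x, y, z, w].
In Python, from station import manip gives the robot as it stands.
- The arm moves only by the tool servo_tool, never from a script. Its argument "commands" is one flat list of numbers, 7 for each row, row after row: the shift along the tool's x, y, z each as a share of 500 mm, from -1 to 1, then the turn, a rotation vector about the tool's x, y, z each as a share of 360 degrees, from -1 to 1, then the opening, from -1 (shut) to 1 (fully open). In form: [dx, dy, dz, rx, ry, rz, claw, dx, dy, dz, rx, ry, rz, claw, ...]. A call has 1 to 12 rows; each row shifts and turns the commanded pose from where the row before left it, along the tool's axes as they then stand; what a row does not reach is not made up. A row lasts 1/12 s, in which the tool goes at most 41.7 mm and 7.16 degrees, less where a joint would pass 70% of its speed; a pose out of reach is approached as far as the arm can. A call with a number of a shift or a turn outside -1 to 1 is refused whole. A call with a gripper value outside its range is refused whole. The fingers move at their own pace and stop on an object; "force" is the grip in N (left out, the last holds). Time passes only in rows, so rows that do not move let the fingers close. It gives the time, the measured TCP pose, the force, the opening and the grip force at its end, in the units of the state.
- manip.sense(): the state, without advancing time (a new reading comes with each control period).
- manip.snapshot(name): name is "scene" or "side" or "wrist"; returns a dict with "img" (420x560x3 uint8, red, green, blue), "mtx" (3x3 intrinsics, pixels), "world_to_cam" (4x4, takes a point from world to camera coordinates). Camera axes: x right, y up, looking along -z (the intrinsics and any distortion apply to the point x, -y, -z); pixel columns grow to the right and rows downward; lengths in m; the calibration is good to about 2 mm. A picture is of the moment at which its call begins. There is no depth.
- manip.sign_off(): hands the job in; it is judged then, once.
Trained networks look in a picture, given as the dict that the camera call returned (one of the last four; its "shot" number tells which), for a name from the list of things; names that differ only in an ending like _2 or _b are one class to them, and where a whole thing is asked for, a point or a joint stands for the part that bears it (a point fixed in the world has none). Each returns a list of dicts, best first, with "conf" (0 to 1); they miss things now and then, are a little off and sometimes report something else, mostly with a low value. They report only what shows in the picture. A call takes as long as a camera call.
- manip.look_for(picture, query): "box" ([left, top, width, height] in pixels, round what is visible of it).
- manip.silhouettes(picture, query): "pixels" (420x560 bool, what is visible of it) and "box" ([left, top, width, height] in pixels, round what is visible of it).
The state is a dict: "t": time; "q": joint angles; "qd": joint speeds; "tau": joint torques, N m; "tcp_pos": TCP position; "tool_rot": TCP orientation; "force": force on the tool from outside, world axes, zero at the start; "ft_torque": the same for the moment, N m; "finger_gap": opening from 0.0 (shut) to 1.0 (fully open); "gripper_force": force on a finger pad.
Only numpy, scipy, OpenCV 4.12 (cv2) and the standard library are available. Lean on these libraries where they do the work, as an engineer would, in place of code of your own. Each camera call takes 0.05 s, during which the arm holds its last target. There are 200 camera calls.

TASK

The codes under the sample tubes have to be read from below: flip the cam lever over to unlock the tube carrier, then pull the carrier by its bow handle straight out over the reader until its outer end is in line with the reader's mark. The loaded end is heavy and would tip down, so keep hold of the carrier and finish while still holding it flat on the deck at the mark, with the tube rack still in its seat. Do not let the carrier dip or touch the reader, and leave the other things on the bench where they are.

Things in the scene. Friction and masses are not known exactly. Their poses are not given: they have to be found in the camera images.
- deck: Loading deck, fixed: a white box 320 long, 180 wide, 100 high with an aluminium top. Its x axis points outward, the way the carrier slides (roughly to the robot's right), y across the deck (roughly away from the robot), z up. Origin on the bench; the top is at z = 100, the front edge at x = +140, the rear edge at x = -180. Two aluminium guide rails, 14 high, run along x at y = +-52 to +-58 and keep the carrier straight with 1.5 mm play each side.
- deck_edge (a point): The middle of the deck's upper front edge, over which the carrier overhangs; axes as the deck.
- lock (a joint): Angle of the cam lever about an axis along the deck's x. 0 = locked: the cam is down in a notch of the carrier's edge and the lever leans 0.85 rad from vertical to the deck's +y, over the carrier. It starts between 0 and 0.25, still locked. It swings up and over to the deck's -y (towards the robot) to its stop at 1.7 = 0.85 rad from vertical on the other side; from 1.35 on the cam is clear of the carrier. It stays where it is left; it takes about 1.5 N at the ball.
- lever_pivot (a point): The lever's pivot, 24 above the deck's top, at deck x = -140, y = -40 (over the rear corner of the carrier on the robot's side). A dark steel bracket around it reaches 34 above the deck top.
- lever_ball (a point): Centre of the black ball, 20 diameter, on the end of the lever; 75 from the pivot. The lever between is a steel rod 10 thick.
- carrier: Tube carrier, loose: a grey-brown plastic plate 380 long (x, outward), 100 wide, 10 thick, lying on the deck between the rails, at the start with its end 80 past the deck's edge. Origin under its centre, x axis outward, z up. About 0.35 kg, plus the rack. It tips over the deck's edge if let go at the mark.
- carrier_handle (a point): Centre of the bar of the carrier's bow handle: a round steel bar 10 thick, 74 long across the carrier (along y), its centre 35 above the plate's top (145 above the bench), 95 behind the carrier's centre and 285 behind its outer end. 30 is free beneath the bar.
- carrier_end (a point): Middle of the outer end face of the carrier plate, half-way up its thickness; axes as the carrier.
- rack: Rack of ten capped sample tubes, loose, 104 long, 60 wide, about 85 high, 0.34 to 0.5 kg, standing in a 7 high lip over a window at the carrier's outer end. Origin under its centre, which is 115 outward of the carrier's centre and 10 above the carrier's origin.
- rack_middle (a point): Centre of the rack, 40 above its underside.
- reader: Code reader, fixed, a grey box 170 long, 150 wide, 65 high with a dark glass window, in front of the deck at a varying distance; 35 is free between it and the carrier above. Origin on the bench under its centre, axes parallel to the deck's.
- mark (a point): The reader's mark, at half the height of the carrier plate, midway between two slender steel pointers that stand on the reader's top either side of the carrier's path, with a thin dark line joining them on the reader's top. Axes as the reader (x outward). The outer end of the carrier belongs in line with the pointers: 160 to 200 past the deck's edge.
- bottle: Bystander: amber reagent bottle, 48 diameter, 85 high, on the bench. Origin under its centre.
- spare_rack: Bystander: black tube rack with a few tubes, 104 x 60 x 85 high, on the bench. Origin under its centre.
- pipette: Bystander: white pipette with blue finger rest lying on the bench, about 265 long (x), 45 wide, 30 high. Origin under it near the middle.

How it is judged:
On the way:
1. the cam lever is flipped over and the carrier is free, still at home (value of joint lock above 1.35 rad and distance of carrier_end from where it was at the start of the episode below 0.02 m), for 0.2 s.
At the end, for the whole second after the job is handed in: The carrier's outer end is within 6 mm of the mark, the carrier flat on the deck (tilt < 0.035 rad, height within 4 mm), straight, at rest, held by the fingers and clear of the reader; the lever is over (> 1.35 rad) and the rack stands in its seat (x of carrier_end in the frame of mark between -0.006 and 0.006 m and angle between carrier_end's own z axis and vertical below 0.035 rad and angle between the x axis of carrier and the x axis of deck, either way round below 0.05 rad and z of carrier in the frame of deck between 0.096 and 0.104 m and contact force between carrier and deck above 0.3 N and contact force between the fingers and carrier above 0.5 N and contact force between carrier and reader below 0.1 N and linear speed of carrier below 0.01 m/s and value of joint lock above 1.35 rad and distance between rack_middle and carrier_end between 0.075 and 0.095 m and angle between the z axis of rack and the z axis of carrier, either way round below 0.05 rad); the arm keeps its last pose, push and grip.
It fails at once if the carrier dips or is lifted (tilts by more than 0.08 rad) (angle between carrier_end's own z axis and vertical above 0.08 rad).
It fails at once if the carrier or the rack touches the reader (contact force between any of carrier, rack and reader above 0.5 N).
It fails at once if a bystander is shifted by more than 3 cm or tipped (distance of any of bottle, spare_rack, pipette from where it was at the start of the episode above 0.03 m or angle between any of bottle, spare_rack's own z axis and vertical above 0.5 rad).
It also fails if it takes over 43 s, if anything falls off the work surface, if the arm or the gripper's body presses on something with over 40 N, if the wrist force passes 120 N, or if a joint passes its speed limit or range.

## Working session

There is one attempt and no reset: what is moved stays moved. The work goes in short steps, Python scripts to look and compute and a tool call to move; the robot and the scene stay as the last step left them, time stands still between calls to the robot, and variables do not carry over. Pictures are saved under pics/ and viewed, at most 10 in all, crops included, and the job is handed in when it is done.

Besides the shell and the picture viewer there is one more tool, called as name(argument=value, ...) on one line, values as JSON. servo_tool: Moves the arm, as the interface text tells. Its arguments: {"type":"object","properties":{"commands":{"type":"array"},"force":{"type":"number"}},"required":["commands"]}

```bash
mkdir -p pics; ls
python3 - <<'E'
from station import manip
import cv2,numpy as np,pickle
S={}
for n in ("scene","side"):
    p=manip.snapshot(n); S[n]=p
    cv2.imwrite(f"pics/{n}0.png",p["img"][:,:,::-1])
    for q in ("lever_ball","carrier_handle","deck","reader","carrier","rack","mark","bottle","spare_rack","pipette"):
        r=manip.look_for(p,q); print(n,q,[(np.round(a["box"]).astype(int).tolist(),round(a["conf"],2)) for a in r[:2]])
pickle.dump(S,open("s0.pkl","wb"))
s=manip.sense();print(s["t"],s["tcp_pos"],s["tool_rot"],manip.pinch_z)
E
```

```text
pics
scene lever_ball [([379, 169, 28, 17], 0.55)]
scene carrier_handle [([234, 183, 177, 88], 0.98), ([244, 198, 57, 58], 0.61)]
scene deck [([239, 184, 172, 86], 0.65), ([282, 163, 141, 127], 0.61)]
scene reader [([182, 234, 98, 90], 0.93)]
scene carrier [([234, 180, 176, 93], 0.68)]
scene rack [([250, 200, 52, 53], 0.87)]
scene mark [([182, 234, 99, 90], 0.88), ([265, 161, 158, 128], 0.27)]
scene bottle [([200, 207, 21, 32], 0.75)]
scene spare_rack [([334, 262, 58, 58], 0.58), ([199, 208, 20, 32], 0.19)]
scene pipette [([254, 176, 87, 29], 0.76), ([182, 235, 98, 90], 0.46)]
side lever_ball [([240, 95, 36, 30], 0.64)]
side carrier_handle [([248, 118, 90, 128], 0.7)]
side deck [([228, 98, 117, 154], 0.87)]
side reader [([270, 229, 101, 101], 0.76)]
side carrier [([245, 116, 91, 133], 0.89)]
side rack [([279, 164, 50, 70], 0.79), ([247, 116, 90, 134], 0.28)]
side mark [([272, 231, 103, 101], 0.76)]
side bottle [([229, 274, 30, 44], 0.68)]
side spare_rack [([322, 155, 45, 52], 0.71)]
side pipette [([202, 171, 20, 85], 0.63)]
1.1 [6.24988243e-01 1.55305786e-05 2.31330086e-01] [7.07120983e-01 7.07092579e-01 4.04163742e-06 1.99621960e-05] 0.0187
```

Run:
```python
import cv2,pickle
S=pickle.load(open("s0.pkl","rb"))
a=cv2.resize(S["scene"]["img"][140:340,170:437,::-1],(800,600),interpolation=cv2.INTER_CUBIC)
b=cv2.resize(S["side"]["img"][85:340,190:390,::-1],None,fx=2.35,fy=2.35,interpolation=cv2.INTER_CUBIC)
cv2.imwrite("pics/a.png",a);cv2.imwrite("pics/b.png",b);print(a.shape,b.shape)
```

```text
(600, 800, 3) (599, 470, 3)
```

View pics/a.png

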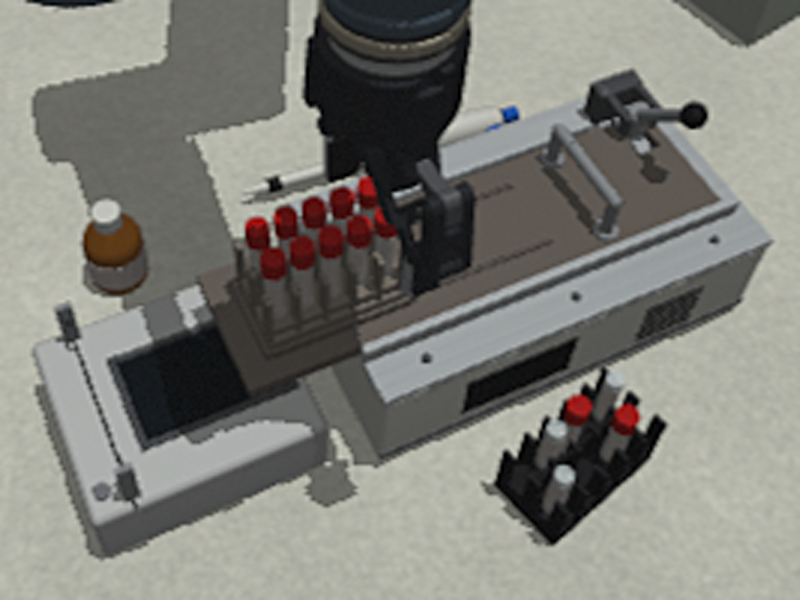

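View pics/b.png

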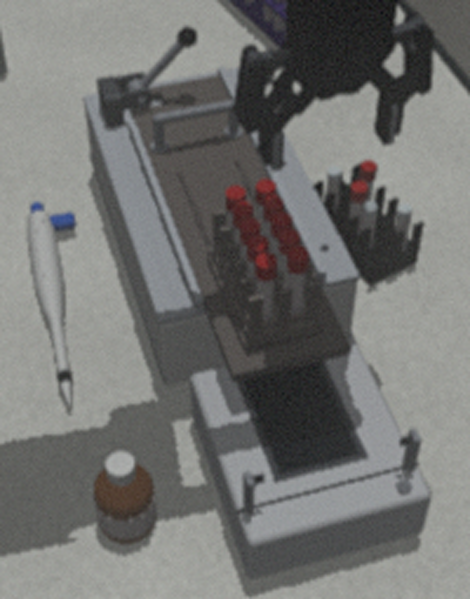

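The two views agree. The carrier's outer end faces the reader, the ball leans over the carrier at (693,115) in crop a and (187,37) in crop b, and the pointers stand at the far end of the reader. Next I fit the deck pose from these points.

```bash
cat > fit.py <<'E'
import numpy as np,pickle
from scipy.optimize import least_squares
S=pickle.load(open("s0.pkl","rb"))
print([k for k in S["scene"]], S["scene"].get("dist"))
def proj(p,P):
    c=p["world_to_cam"]; X=c[:3,:3]@P+c[:3,3]; u=p["mtx"]@np.array([X[0],-X[1],-X[2]]); return u[:2]/u[2]
def W(v,d):
    c,s=np.cos(v[2]),np.sin(v[2]); d=np.array(d)
    return np.array([v[0]+c*d[0]-s*d[1],v[1]+s*d[0]+c*d[1],d[2]])
# v: x,y,yaw,lock,mark,w,carrier_c
def ball(v): a=.85-v[3]; return [-.14,-.04+.075*np.sin(a),.124+.075*np.cos(a)]
pts=lambda v:dict(ball=ball(v),fp=[.14,.09,.1],fm=[.14,-.09,.1],rp=[-.18,.09,.1],rm=[-.18,-.09,.1],
 ep=[v[6]+.19,.05,.11],em=[v[6]+.19,-.05,.11],hp=[v[6]-.095,.037,.145],hm=[v[6]-.095,-.037,.145],
 pp=[.14+v[4],v[5],.065],pm=[.14+v[4],-v[5],.065])
A=dict(ball=(693,115),fp=(382,402),rp=(770,240),ep=(248,390),em=(203,273),hm=(556,130),hp=(612,203),pm=(75,338),pp=(130,500))
B=dict(ball=(187,37),em=(238,377),ep=(352,347),fm=(160,318),fp=(356,276),rm=(86,98),pm=(250,515),pp=(406,487),hm=(155,125),hp=(240,106))
def res(v,full=False):
    D=pts(v);r=[]
    for n,M,o,s in (("scene",A,(170,140),3),("side",B,(190,85),2.35)):
        for k,q in M.items(): r.append(((proj(S[n],W(v,D[k]))-(np.array(q)/s+o)),n,k))
    return r if full else np.concatenate([x[0] for x in r])
f=least_squares(res,[.6,.1,-1.57,.1,.18,.07,.03],loss="soft_l1");v=f.x
if __name__=="__main__":
    print(v.round(4))
    for e,n,k in res(v,True): print(n,k,e.round(1))
    for k,d in pts(v).items(): print(k,W(v,d).round(4))
    np.save("v.npy",v)
E
python3 fit.py
```

```text
['img', 'mtx', 'world_to_cam', 'shot'] None
[ 0.5775  0.1339 -1.6123  0.0679  0.175   0.0654  0.0304]
scene ball [-0.5  0.3]
scene fp [0.2 0.5]
scene rp [0.7 0.2]
scene ep [-0.5  0.8]
scene em [-3.5  1.4]
scene hm [-0.   0.3]
scene hp [-0.1 -0. ]
scene pm [-2.5  1.1]
scene pp [-1.5 -0.8]
side ball [-0.1 -0.2]
side em [-2.5 -0.8]
side ep [-0.6 -0.1]
side fm [-0.5  1.1]
side fp [ 1.4 -0.3]
side rm [-1.5 -1.3]
side pm [-0.5 -2. ]
side pp [ 0.7 -8. ]
side hm [ 1.1 -2.6]
side hp [-3.  -0.6]
ball [0.5962 0.2732 0.1772]
fp [ 0.6616 -0.0097  0.1   ]
fm [ 0.4818 -0.0022  0.1   ]
rp [0.6749 0.31   0.1   ]
rm [0.4951 0.3175 0.1   ]
ep [ 0.6183 -0.0884  0.11  ]
em [ 0.5184 -0.0842  0.11  ]
hp [0.6172 0.1969 0.145 ]
hm [0.5432 0.2    0.145 ]
pp [ 0.6298 -0.1836  0.065 ]
pm [ 0.4991 -0.1781  0.065 ]
```

servo_tool(commands=[0.068,-0.007,0,0,0,0,0.3,0.068,-0.007,0,0,0,0,0.3,0.068,-0.007,0,0,0,0,0.3,0.068,-0.007,0,0,0,0,0.3,0.068,-0.007,0,0,0,0,0.3,0.068,-0.007,0,0,0,0,0.3,0.068,-0.007,0,0,0,0,0.3,0.068,-0.007,0,0,0,0,0.3,0,0,0,0,0,0.0183,0.3,0,0,0,0,0,0.0183,0.3,0,0,0,0,0,0.0183,0.3,0,0,0,0,0,0.0183,0.3])

```text
t: 2.1
tcp_pos: [0.5967, 0.2726, 0.2312]
tool_rot: [0.851, 0.525, -0.0, 0.0]
force: [-0.1, -0.3, -0.1]
finger_gap: 0.647
gripper_force: 0.0
```

servo_tool(commands=[0,0,0,0,0,0.0183,0.3,0,0,0,0,0,0.0183,0.3,0,0,0,0,0,0.0183,0.3,0,0,0,0,0,0.0183,0.3,0,0,0,0,0,0.0183,0.3,0,0,0,0,0,0.0183,0.3,0,0,0,0,0,0.0183,0.3,0,0,0,0,0,0.0183,0.3,0,0,0,0,0,0.0183,0.3,0,0,0,0,0,0.0183,0.3,0,0,0,0,0,0,0.3])

```text
t: 3.02
tcp_pos: [0.597, 0.272, 0.2312]
tool_rot: [1.0, -0.02, -0.0, 0.0]
force: [0.0, 0.0, -0.1]
finger_gap: 0.654
gripper_force: 0.0
```

Run:
```python
from station import manip
import cv2,numpy as np
from scipy.spatial.transform import Rotation as R
s=manip.sense();print(s["t"],s["tcp_pos"],R.from_quat(s["tool_rot"]).as_matrix().round(3),s["q"],s["finger_gap"],s["force"])
p=manip.snapshot("wrist");a=p["img"][:,:,::-1].copy()
from fit import proj,W,pts,v
for k,d in pts(v).items():
    q=proj(p,W(v,d));
    if abs(q).max()<2000: cv2.circle(a,(int(q[0]),int(q[1])),4,(0,255,0),1); print(k,q.round())
for r in manip.look_for(p,"lever_ball"):print(r)
b=manip.snapshot("scene")["img"][140:340,170:437,::-1]
cv2.imwrite("pics/w1.png",np.vstack([a,cv2.resize(b,(560,180))])[:600])
```

```text
3.0167 [0.59695658 0.2720209  0.23123645] [[ 0.999 -0.041 -0.   ]
 [-0.041 -0.999 -0.   ]
 [-0.     0.    -1.   ]] [2.57541699e-01 5.70441115e-01 1.34933929e+00 7.53067571e-06
 1.22195241e+00 1.86919404e+00] 0.6535974592637751 [ 0.03404497  0.04136524 -0.08221492]
['img', 'mtx', 'world_to_cam', 'shot'] None
ball [283. 233.]
fp [657. 101.]
fm [599. 313.]
rp [230. 101.]
rm [239. 313.]
ep [762. 156.]
em [717. 277.]
hp [396. 182.]
hm [388. 283.]
pp [809. 132.]
pm [755. 270.]
{'box': [264.3, 218.3, 33.8, 65.5], 'conf': 0.82}
{'box': [229.5, 102.6, 329.7, 217.4], 'conf': 0.68}
```

View pics/w1.png

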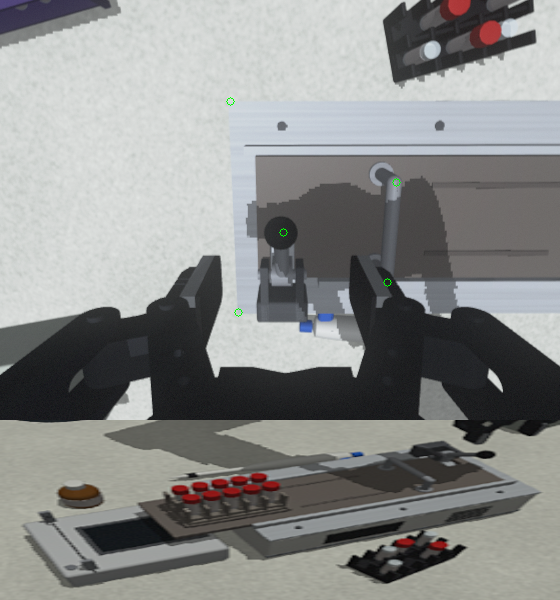

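The deck fit lands on the ball at (281,233) and on the deck corners, so I'll go down and grip the ball. The pads close along the lever's axis.

servo_tool(commands=[0,0.001,0.036,0,0,0,0.3,0,0.001,0.036,0,0,0,0.3,0,0,0.037,0,0,0,0.3,0,0,0.037,0,0,0,0.3,0,0,0,0,0,0,-1,0,0,0,0,0,0,-1,0,0,0,0,0,0,-1,0,0,0,0,0,0,-1,0,0,0,0,0,0,-1,0,0,0,0,0,0,-1], force=25)

```text
t: 4.0
tcp_pos: [0.5967, 0.2746, 0.1594]
tool_rot: [1.0, -0.019, 0.0, -0.003]
force: [-1.6, 8.8, -3.3]
finger_gap: 0.21
gripper_force: 24.5
```

Run:
```python
import numpy as np
v=np.load("v.npy");a=.85-np.linspace(v[3],1.66,12)
p=np.c_[.075*np.sin(a),.075*np.cos(a)];print(np.c_[np.diff(p[:,0]),-np.diff(p[:,1])]/.5)
```

```text
[[-0.01645378 -0.01413505]
 [-0.01832047 -0.01161409]
 [-0.01980403 -0.00885025]
 [-0.02087345 -0.00590133]
 [-0.02150636 -0.002829  ]
 [-0.02168952  0.0003025 ]
 [-0.0214191   0.00342766]
 [-0.02070076  0.00648115]
 [-0.01954951  0.0093991 ]
 [-0.01798945  0.01212049]
 [-0.01605318  0.01458842]]
```

servo_tool(commands=[0,-0.006,0,0,0,0,-1,-0.0165,0,-0.014,0,0,0,-1,-0.0183,0,-0.0116,0,0,0,-1,-0.0198,0,-0.0088,0,0,0,-1,-0.0209,0,-0.0059,0,0,0,-1,-0.0215,0,-0.0028,0,0,0,-1,-0.0217,0,0.0003,0,0,0,-1,-0.0214,0,0.0034,0,0,0,-1,-0.0207,0,0.0065,0,0,0,-1,-0.0195,0,0.0094,0,0,0,-1,-0.018,0,0.012,0,0,0,-1,-0.016,0,0.0145,0,0,0,-1])

```text
t: 5.0
tcp_pos: [0.4891, 0.2791, 0.1588]
tool_rot: [1.0, -0.02, 0.001, -0.001]
force: [-0.4, 5.5, 4.4]
finger_gap: 0.211
gripper_force: 26.5
```

servo_tool(commands=[0,0,0,0,0,0,-1,0,0,0,0,0,0,-1])

```text
t: 5.17
tcp_pos: [0.4876, 0.2791, 0.1573]
tool_rot: [1.0, -0.02, -0.001, -0.001]
force: [-1.7, 6.4, 1.5]
finger_gap: 0.212
gripper_force: 26.5
```

servo_tool(commands=[0,0,0,0,0,0,0.1,0,0,0,0,0,0,0.1,0,0,0,0,0,0,0.1,0,0,-0.05,0,0,0,0.1,0,0,-0.052,0,0,0,0.1,0,0,-0.052,0,0,0,0.3,0.048,0.038,0,0,0,0,0.3,0.048,0.038,0,0,0,0,0.3,0.048,0.038,0,0,0,0,0.3,0.048,0.038,0,0,0,0,0.3,0,0,0,0,0,0,0.3,0,0,0,0,0,0,0.3])

```text
t: 6.17
tcp_pos: [0.5836, 0.1965, 0.2334]
tool_rot: [1.0, -0.021, -0.001, 0.0]
force: [-0.9, 0.4, -0.4]
finger_gap: 0.65
gripper_force: 0.0
```

Run:
```python
from station import manip
import cv2,numpy as np
s=manip.sense();print(s["t"],s["tcp_pos"],s["force"])
p=manip.snapshot("wrist");a=p["img"][:,:,::-1].copy()
from fit import proj,W,pts,v
v=v.copy();v[3]=1.66
for k,d in pts(v).items():
    q=proj(p,W(v,d));cv2.circle(a,(int(q[0]),int(q[1])),4,(0,255,0),1); print(k,q.round())
b=manip.snapshot("scene")
import pickle;pickle.dump(b,open("s1.pkl","wb"))
cv2.imwrite("pics/w2.png",np.vstack([a,cv2.resize(b["img"][140:340,170:437,::-1],(560,180))])[:600])
```

```text
6.1667 [0.5835586  0.19654157 0.23337866] [-0.89457063  0.3662167  -0.41101306]
['img', 'mtx', 'world_to_cam', 'shot'] None
ball [172. 365.]
fp [556.  86.]
fm [514. 301.]
rp [128.  87.]
rm [153. 301.]
ep [662. 141.]
em [627. 264.]
hp [282. 166.]
hm [283. 268.]
pp [722. 119.]
pm [677. 259.]
```

View pics/w2.png

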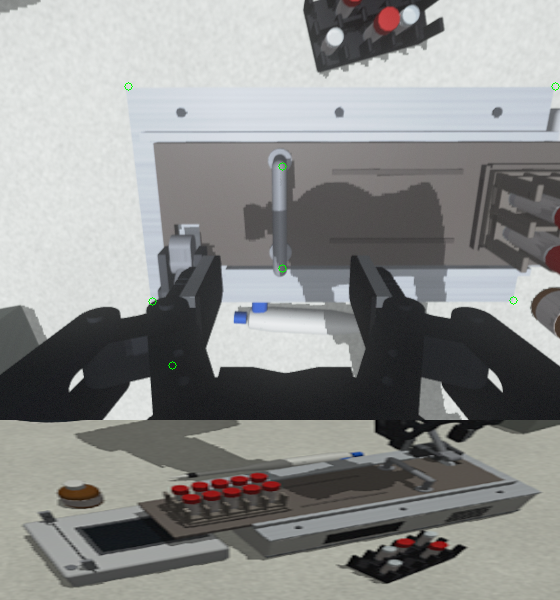

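Lever is flipped over to the robot's side. The handle bar is at column 279, rows 157–270, about 2 mm off the fit. I'll correct for that and grip the bar.

servo_tool(commands=[-0.006,-0.009,0,0,0,0,0.3,0,0,0.043,0,0,0,0.3,0,0,0.043,0,0,0,0.3,0,0,0.043,0,0,0,0.3,0,0,0.043,0,0,0,0.3,0,0,0.043,0,0,0,0.3,0,0,0,0,0,0,-1,0,0,0,0,0,0,-1,0,0,0,0,0,0,-1,0,0,0,0,0,0,-1,0,0,0,0,0,0,-1,0,0,0,0,0,0,-1], force=80)

```text
t: 7.27
tcp_pos: [0.5807, 0.2033, 0.128]
tool_rot: [1.0, -0.019, 0.001, -0.0]
force: [-0.9, -1.0, 5.3]
finger_gap: 0.078
gripper_force: 78.3
```

Run:
```python
from station import manip
import cv2,numpy as np,pickle
s=manip.sense();print(s["t"],s["tcp_pos"],s["force"],s["ft_torque"],s["finger_gap"])
S={n:manip.snapshot(n) for n in ("scene","side")};pickle.dump(S,open("s2.pkl","wb"))
# reader/pointers close-up
a=cv2.resize(S["scene"]["img"][215:330,175:275,::-1],None,fx=5,fy=5,interpolation=cv2.INTER_CUBIC)
b=cv2.resize(S["side"]["img"][225:335,265:375,::-1],None,fx=5,fy=5,interpolation=cv2.INTER_CUBIC)
c=np.zeros((575,1050,3),np.uint8);c[:575,:500]=a;c[:550,500:]=b
cv2.imwrite("pics/p.png",cv2.resize(c,None,fx=.76,fy=.76))
print(s["tcp_pos"])
```

```text
7.2667 [0.58072868 0.20329425 0.12801603] [-0.93364766 -1.00890936  5.34235969] [-0.16390115  0.20002872  0.01872142] 0.07813762692254857
[0.58072868 0.20329425 0.12801603]
```

View pics/p.png

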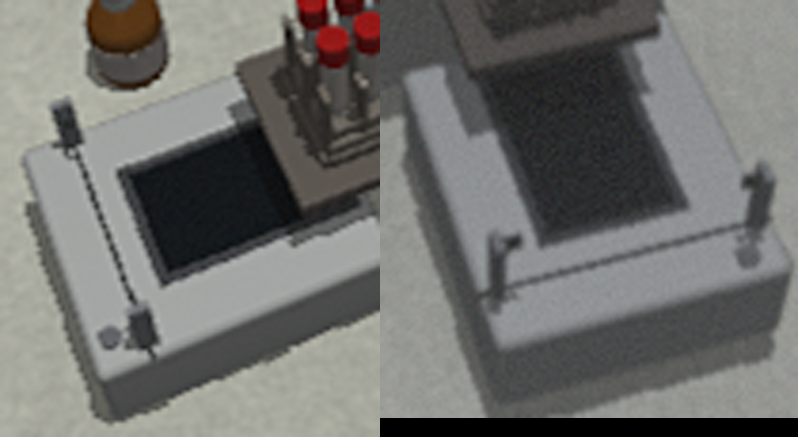

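The pointers and the dark line are clear in both views: scene crop (75,150)–(135,300), side crop (497,293)–(745,228). Intersecting those lines with the reader top gives the distance.

```bash
cat > ray.py <<'E'
import numpy as np
v=np.load("v.npy")
def deckpt(p,uv,z):
    d=np.linalg.solve(p["mtx"],[*uv,1.]);c=p["world_to_cam"];R=c[:3,:3]
    d=R.T@np.array([d[0],-d[1],-d[2]]);o=-R.T@c[:3,3];P=o+d*(z-o[2])/d[2]
    x,y=P[:2]-v[:2];C,s=np.cos(v[2]),np.sin(v[2]);return np.array([C*x+s*y,-s*x+C*y])
E
python3 - <<'E'
import pickle,numpy as np
from ray import *
S=pickle.load(open("s2.pkl","rb"))
fa=lambda X,Y:(X/3.8+175,Y/3.8+215); fb=lambda X,Y:((X-380)/3.8+265,Y/3.8+225)
for nm,n,f,z,L in (("line","scene",fa,.065,[(75,150),(90,190),(105,227),(120,265),(135,300)]),("end","scene",fa,.11,[(240,62),(272,138),(303,212)]),
 ("line","side",fb,.065,[(510,290),(560,276),(600,266),(660,251),(740,230)]),("endtop","side",fb,.11,[(473,74),(560,53),(657,30)]),("endbot","side",fb,.10,[(476,84),(560,63),(657,40)])):
    for q in L: print(nm,n,q,deckpt(S[n],f(*q),z).round(4))
E
```

```text
line scene (75, 150) [ 0.3112 -0.0616]
line scene (90, 190) [ 0.3112 -0.0333]
line scene (105, 227) [ 0.3106 -0.0078]
line scene (120, 265) [0.3102 0.0174]
line scene (135, 300) [0.3093 0.0401]
end scene (240, 62) [ 0.2118 -0.0491]
end scene (272, 138) [0.2138 0.0041]
end scene (303, 212) [0.2157 0.0521]
line side (510, 290) [ 0.3152 -0.0591]
line side (560, 276) [ 0.3147 -0.0341]
line side (600, 266) [ 0.315 -0.014]
line side (660, 251) [0.3155 0.0164]
line side (740, 230) [0.3156 0.0577]
endtop side (473, 74) [ 0.2205 -0.0487]
endtop side (560, 53) [ 0.2203 -0.0037]
endtop side (657, 30) [0.2204 0.0474]
endbot side (476, 84) [ 0.2194 -0.0468]
endbot side (560, 63) [ 0.2189 -0.0028]
endbot side (657, 40) [0.2191 0.0488]
```

servo_tool(commands=[0,0.005,0.001,0,0,0,-1,0,0.01,0.001,0,0,0,-1,0,0.015,0,0,0,0,-1,0,0.018,0,0,0,0,-1,0,0.018,0,0,0,0,-1,0,0.014,0,0,0,0,-1])

```text
t: 7.87
tcp_pos: [0.5807, 0.1665, 0.128]
tool_rot: [1.0, -0.02, 0.003, -0.003]
force: [-0.1, 9.5, 7.9]
finger_gap: 0.086
gripper_force: 78.8
```

servo_tool(commands=[0,0.018,0,0,0,0,-1,0,0.018,0,0,0,0,-1,0,0.018,0,0,0,0,-1,0,0.015,0,0,0,0,-1,0,0.01,0,0,0,0,-1,0,0.003,0,0,0,0,-1,0,0,0,0,0,0,-1,0,0,0,0,0,0,-1])

```text
t: 8.53
tcp_pos: [0.579, 0.125, 0.128]
tool_rot: [1.0, -0.02, 0.003, -0.003]
force: [-1.1, 6.9, 8.5]
finger_gap: 0.083
gripper_force: 78.9
```

Run:
```python
from station import manip
import cv2,numpy as np,pickle
s=manip.sense();print(s["t"],s["tcp_pos"],s["force"],s["ft_torque"],s["finger_gap"])
S={n:manip.snapshot(n) for n in ("scene","side")};pickle.dump(S,open("s3.pkl","wb"))
a=cv2.resize(S["scene"]["img"][215:315,175:255,::-1],(400,500),interpolation=cv2.INTER_CUBIC)
b=cv2.resize(S["side"]["img"][245:325,280:360,::-1],(400,400),interpolation=cv2.INTER_CUBIC)
c=np.zeros((500,800,3),np.uint8);c[:500,:400]=a;c[:400,400:]=b
cv2.imwrite("pics/p3.png",c)
```

```text
8.5333 [0.57896875 0.1250041  0.12799158] [-1.09949164  6.89759457  8.51753469] [ 1.25911565  0.14416219 -0.04387169] 0.08255805160098172
```

View pics/p3.png

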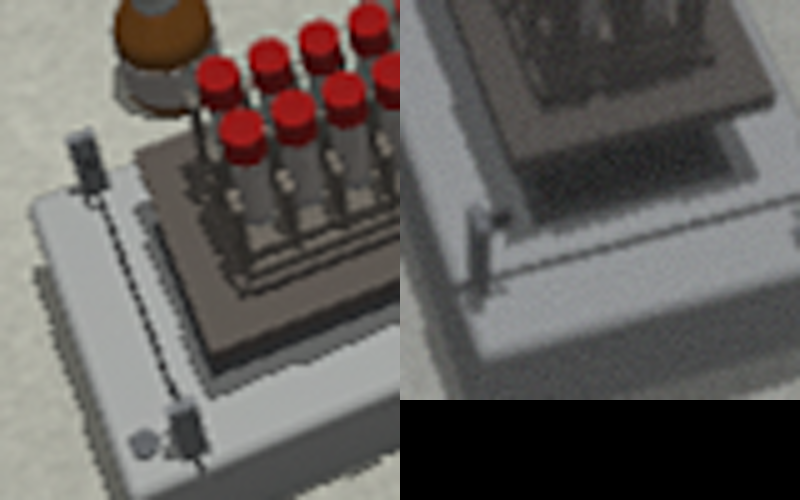

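Run:
```python
import pickle,numpy as np
from ray import *
S=pickle.load(open("s3.pkl","rb"))
fa=lambda X,Y:(X/5+175,Y/5+215); fb=lambda X,Y:((X-400)/5+280,Y/5+245)
for nm,n,f,z,L in (("line","scene",fa,.065,[(98,200),(122,260),(150,332),(177,395)]),("end","scene",fa,.11,[(137,154),(172,252),(210,356)]),
 ("line","side",fb,.065,[(500,281),(560,265),(640,243),(700,225),(780,202)]),("endtop","side",fb,.11,[(517,156),(640,128),(774,98)]),("endbot","side",fb,.10,[(520,168),(774,108)])):
    for q in L: print(nm,n,q,deckpt(S[n],f(*q),z).round(4))
```

```text
line scene (98, 200) [ 0.3119 -0.0604]
line scene (122, 260) [ 0.3113 -0.028 ]
line scene (150, 332) [0.3109 0.0089]
line scene (177, 395) [0.3096 0.0401]
end scene (137, 154) [ 0.2918 -0.046 ]
end scene (172, 252) [0.2931 0.0035]
end scene (210, 356) [0.2941 0.0525]
line side (500, 281) [ 0.3153 -0.0577]
line side (560, 265) [ 0.3153 -0.035 ]
line side (640, 243) [ 0.3149 -0.0042]
line side (700, 225) [0.3141 0.0195]
line side (780, 202) [0.3133 0.0513]
endtop side (517, 156) [ 0.2947 -0.0457]
endtop side (640, 128) [ 0.296  -0.0003]
endtop side (774, 98) [0.2977 0.0502]
endbot side (520, 168) [ 0.2935 -0.044 ]
endbot side (774, 108) [0.2955 0.0522]
```

servo_tool(commands=[0,0.006,0,0,0,0,-1,0,0.009,0,0,0,0,-1,0,0.009,0,0,0,0,-1,0,0.007,0,0,0,0,-1,0,0.004,0,0,0,0,-1,0,0,0,0,0,0,-1,0,0,0,0,0,0,-1,0,0,0,0,0,0,-1])

```text
t: 9.3
tcp_pos: [0.5783, 0.1078, 0.128]
tool_rot: [1.0, -0.02, 0.003, -0.003]
force: [-0.7, 8.7, 9.4]
finger_gap: 0.084
gripper_force: 79.0
```

Run:
```python
from station import manip
import cv2,numpy as np,pickle
s=manip.sense();print(s["t"],s["tcp_pos"],s["force"],s["ft_torque"],s["finger_gap"],s["qd"])
S={n:manip.snapshot(n) for n in ("scene","side")};pickle.dump(S,open("s4.pkl","wb"))
a=cv2.resize(S["scene"]["img"][215:315,175:255,::-1],(400,500),interpolation=cv2.INTER_CUBIC)
b=cv2.resize(S["side"]["img"][245:325,280:360,::-1],(400,400),interpolation=cv2.INTER_CUBIC)
c=np.zeros((500,800,3),np.uint8);c[:500,:400]=a;c[:400,400:]=b
cv2.imwrite("pics/p4.png",c)
w=S["scene"]["img"][140:340,170:437,::-1];cv2.imwrite("pics/w4.png",cv2.resize(w,(800,600)))
```

```text
9.3 [0.57825108 0.10782647 0.12796226] [-0.72836469  8.66872648  9.43225772] [ 1.41972996  0.14250137 -0.03829236] 0.0844221591943528 [-4.87287489e-04  4.02627223e-04  8.11232266e-04 -8.35123690e-04
 -3.54186579e-04 -3.91343480e-05]
```

View pics/p4.png

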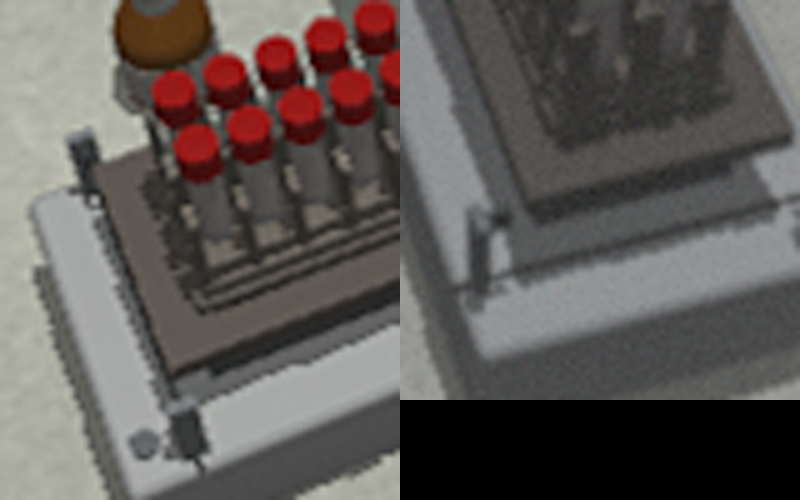

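View pics/w4.png

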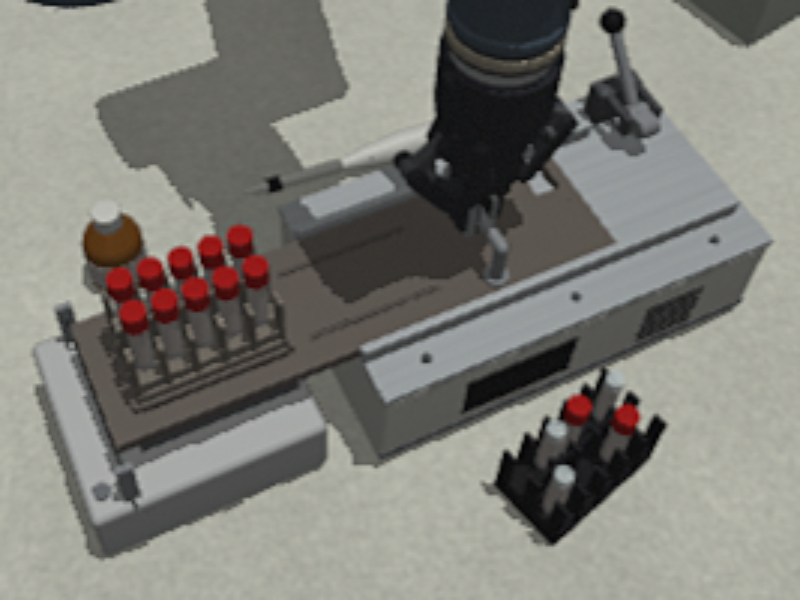

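The end is now close to the pointers, with its edge at scene (97,172)–(170,372) and side (533,208)–(790,140). I'll check both that distance and the lever angle.

Run:
```python
import pickle,numpy as np
from ray import *
from fit import proj,W,ball
from scipy.optimize import minimize_scalar
S=pickle.load(open("s4.pkl","rb"))
fa=lambda X,Y:(X/5+175,Y/5+215); fb=lambda X,Y:((X-400)/5+280,Y/5+245)
for nm,n,f,z,L in (("end","scene",fa,.11,[(98,175),(133,272),(170,373)]),("endtop","side",fb,.11,[(533,207),(660,174),(788,140)]),("endbot","side",fb,.10,[(537,219),(790,150)])):
    for q in L: print(nm,n,q,deckpt(S[n],f(*q),z).round(4))
for l in (1.3,1.4,1.5,1.6,1.7):
    u=v.copy();u[3]=l;q=proj(S["scene"],W(u,ball(u)));print(l,(q-[170,140])*3)
```

```text
['img', 'mtx', 'world_to_cam', 'shot'] None
end scene (98, 175) [ 0.3094 -0.043 ]
end scene (133, 272) [0.3099 0.0056]
end scene (170, 373) [0.3103 0.0529]
endtop side (533, 207) [ 0.3162 -0.047 ]
endtop side (660, 174) [ 3.162e-01 -3.000e-04]
endtop side (788, 140) [0.3158 0.048 ]
endbot side (537, 219) [ 0.3153 -0.0449]
endbot side (790, 150) [0.314  0.0507]
1.3 [627.52134006  25.03469214]
1.4 [621.52486653  22.98652292]
1.5 [615.73711797  21.91951292]
1.6 [610.21531593  21.82221005]
1.7 [605.01099892  22.67247825]
```

```bash
python3 -c "
from station import manip
print(manip.sign_off())"
```

```text
the job is handed in; nothing more can be done
None
```

I flipped the lever to about 1.6 rad and pulled the carrier out until its end was within about 1 mm of the mark by camera. I then handed the job in at about 9.4 s, still holding the carrier flat with the rack in its seat; the hand-in returned no verdict.

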